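Find the socket that fits the filling manifold's middle nut

TASK

First clear the cardboard offcut off the filling manifold into the white waste bin. Then try the look-alike sockets from the tray on the middle one of the manifold's three nuts until you find the one that goes fully down over it, standing each wrong one upright back in the tray and leaving the bottles, caps, beaker and wrench where they are. Finish while still holding the right socket in the gripper, fully seated on the nut with its rim down on the plate: do not let go.

Things in the scene. Friction and masses are not known exactly. Their poses are not given: they have to be found in the camera images.
- manifold: filling manifold: fixed flat steel plate 100 (x) x 290 (y) mm, its top 20 mm above the table. Origin: centre of its underside, on the table; y runs along its row of three nuts, which are 90 mm apart
- manifold_mid (a point): centre of the plate's top face, where the middle nut stands
- nut_a: one of the three steel nuts fixed on the manifold, in any order: 18 mm across flats, 14 mm high with a chamfered top, with a thin threaded stud (10 mm across) whose end is 38 mm above the plate. Origin: centre of the nut's underside, on the plate; z up; two of its flats are square to its x axis (any yaw). It does not turn
- nut_b: one of the three steel nuts fixed on the manifold, in any order: 23 mm across flats, 14 mm high with a chamfered top, with a stud (14 mm across) whose end is 26 mm above the plate. Origin: centre of the nut's underside, on the plate; z up; two of its flats are square to its x axis (any yaw). It does not turn
- nut_c: one of the three steel nuts fixed on the manifold, in any order: 28 mm across flats, 14 mm high with a chamfered top, with a stud (18 mm across) whose end is 16 mm above the plate. Origin: centre of the nut's underside, on the plate; z up; two of its flats are square to its x axis (any yaw). It does not turn
- socket_p: steel socket standing mouth down in the tray: hexagonal body 40 mm across outer flats, 48 mm high, with a square adapter 20 x 20 mm, 40 mm tall, on top (z 48 to 88 mm), the place to grip. Origin: centre of the mouth's rim (underside), z up, x and y square to the adapter's faces; two flats of the hexagonal hole below are square to x. 0.25 to 0.42 kg
- socket_q: second socket, outwardly the same as socket_p in every way. The holes of the three sockets are 20.6, 25.8 and 31 mm across flats and 40, 28 and 17 mm deep; which socket has which is not known (the names and places say nothing), only trying tells
- socket_r: third socket, outwardly the same as socket_p. With its flats in line with the nut's, the socket that fits goes down over the nut with about 1.4 mm of play all round until its rim rests on the plate (origin at the nut's origin); a wrong one is stopped by the nut or its stud with its rim at least 9 mm above the plate
- tray: fixed grey socket tray, 100 (x) x 250 (y) mm outside, walls 4 mm thick and 14 mm high; its inner floor, on which the sockets stand in a row along y about 72 mm apart, is 4 mm above the table. Origin: centre of its underside
- bin: fixed square white waste bin, open at the top, 125 x 125 mm outside, walls 4 mm, 85 mm high. Origin: centre of its underside
- offcut: cardboard packing offcut lying on the manifold between the middle nut and its neighbour on one side: 26 (x) x 30 (y) x 14 mm with an 18 mm (y) wide step on top, off centre by 6 mm to -y, 28 mm high over all. Origin: centre of its underside; grip it across x, 26 mm. 15 g
- bottle_1: bystander: white milk bottle, 58 x 58 x 130 mm high. Origin: centre of its underside
- bottle_2: bystander: white milk bottle, 58 x 58 x 130 mm high. Origin: centre of its underside
- bottle_3: bystander: white milk bottle, 58 x 58 x 130 mm high. Origin: centre of its underside
- cap_1: bystander: blue bottle cap lying open side up, 40 mm across, 14 mm high. Origin: centre of its underside
- cap_2: bystander: blue bottle cap lying open side up, 40 mm across, 14 mm high. Origin: centre of its underside
- cap_3: bystander: blue bottle cap lying open side up, 40 mm across, 14 mm high. Origin: centre of its underside
- beaker: bystander: clear beaker, 70 mm across, 90 mm high. Origin: centre of its underside
- wrench: bystander: open-ended wrench about 180 mm long lying along its x axis near the manifold's left end. Origin: the middle of its underside

How it is judged (in metres and radians):
On the way, in this order (a step that is already met when the one before it is completed fails the run):
1. the offcut lies in the waste bin (x of offcut in the frame of bin between -0.064 and 0.064 m and y of offcut in the frame of bin between -0.064 and 0.064 m and z of offcut in the frame of bin between 0 and 0.075 m), for 0.2 s.
2. the socket that fits is held in the gripper, fully seated on the middle nut (((z of socket_p in the frame of manifold below 0.023 m and horizontal distance between socket_p and manifold_mid below 0.004 m and angle between socket_p's own z axis and vertical below 0.08 rad and contact force between the fingers and socket_p above 2 N) or (z of socket_q in the frame of manifold below 0.023 m and horizontal distance between socket_q and manifold_mid below 0.004 m and angle between socket_q's own z axis and vertical below 0.08 rad and contact force between the fingers and socket_q above 2 N) or (z of socket_r in the frame of manifold below 0.023 m and horizontal distance between socket_r and manifold_mid below 0.004 m and angle between socket_r's own z axis and vertical below 0.08 rad and contact force between the fingers and socket_r above 2 N))), for 0.2 s.
At the end, for the whole second after the job is handed in: the offcut is in the bin; the socket that fits sits on the middle nut, its rim less than 3 mm above the plate, within 4 mm of the middle nut's axis and upright within 0.08 rad, and the fingers grip it (over 2 N); the other two sockets stand upright (0.1 rad) and still on the tray's floor (all of step 1 and ((z of socket_p in the frame of manifold below 0.023 m and horizontal distance between socket_p and manifold_mid below 0.004 m and angle between socket_p's own z axis and vertical below 0.08 rad and contact force between the fingers and socket_p above 2 N and x of socket_q in the frame of tray between -0.05 and 0.05 m and y of socket_q in the frame of tray between -0.125 and 0.125 m and z of each of socket_q, socket_r in the frame of tray below 0.008 m and angle between each of socket_q, socket_r's own z axis and vertical below 0.1 rad and linear speed of each of socket_q, socket_r below 0.02 m/s and x of socket_r in the frame of tray between -0.05 and 0.05 m and y of socket_r in the frame of tray between -0.125 and 0.125 m) or (z of socket_q in the frame of manifold below 0.023 m and horizontal distance between socket_q and manifold_mid below 0.004 m and angle between socket_q's own z axis and vertical below 0.08 rad and contact force between the fingers and socket_q above 2 N and x of socket_p in the frame of tray between -0.05 and 0.05 m and y of socket_p in the frame of tray between -0.125 and 0.125 m and z of each of socket_p, socket_r in the frame of tray below 0.008 m and angle between each of socket_p, socket_r's own z axis and vertical below 0.1 rad and linear speed of each of socket_p, socket_r below 0.02 m/s and x of socket_r in the frame of tray between -0.05 and 0.05 m and y of socket_r in the frame of tray between -0.125 and 0.125 m) or (z of socket_r in the frame of manifold below 0.023 m and horizontal distance between socket_r and manifold_mid below 0.004 m and angle between socket_r's own z axis and vertical below 0.08 rad and contact force between the fingers and socket_r above 2 N and x of socket_p in the frame of tray between -0.05 and 0.05 m and y of socket_p in the frame of tray between -0.125 and 0.125 m and z of each of socket_p, socket_q in the frame of tray below 0.008 m and angle between each of socket_p, socket_q's own z axis and vertical below 0.1 rad and linear speed of each of socket_p, socket_q below 0.02 m/s and x of socket_q in the frame of tray between -0.05 and 0.05 m and y of socket_q in the frame of tray between -0.125 and 0.125 m))); the arm keeps its last pose, push and grip.
It fails at once if a bystander (bottle, cap, beaker or wrench) is moved more than 30 mm (distance of any of bottle_1, bottle_2, bottle_3, cap_1, cap_2, cap_3, beaker, wrench from where it was at the start of the episode above 0.03 m).
It also fails if it takes over 72 s, if anything falls off the work surface, if the arm or the gripper's body presses on something with over 40 N, if the wrist force passes 120 N, or if a joint passes its speed limit or range.

ROBOT

A 6-joint arm with a two-finger parallel gripper is mounted at the origin on the work surface. World frame = base frame: x ahead of the robot, y to its left, z up, the work surface at z = 0. Lengths are in m, angles in degrees, forces in N, time in s.
With the tool pointing down it reaches from about 0.25 to 0.725 m from the base axis. Payload 9.7 kg.
Tool frame: the origin (TCP) lies at the very end of the fingers, on their centre line; the grasp point (between the pads) lies 19 mm behind it; z points along the fingers, y is the direction in which the jaws open and shut (so a half turn about z gives the same grasp; the last joint's range is limited). The gripper opens to 85 mm and grips with 20 to 120 N. Pads are 22 mm wide; open, the fingers measure 114 mm over their backs; the gripper's body (76 mm by 85 mm) begins 54 mm behind the grasp point. The pads swing forward as they close: fully open they stand 13 mm farther back than shut.
Start: joints at [-73.51, 4.979, 10.078, 95.1, 0, 90], TCP at [0.156, -0.527, 0.209] pointing down, gripper open.
Joint ranges: [-179.16, 179.16], [-48.56, 103.87], [-65.8, 70.77], [-126.05, 130.52], [-82.76, 87.17], [-180, 180]. Speed limits (degrees/s): [127.2, 127.2, 147.25, 180, 180, 180].

INTERFACE

Orientations are given as [roll, pitch, yaw] about the fixed x, y, z axes, in that order (R = Rz(yaw) Ry(pitch) Rx(roll)).
In Python, from workcell import bot gives the robot as it stands.
- The arm moves only by the shell command python3 -m pendant 'ROWS' [FORCE]. ROWS is JSON, a list that holds one entry, the list of rows, each a list of 7 numbers: the shift along the tool's x, y, z in cm, then the turn, a rotation vector about the tool's x, y, z in rad, then the opening in per cent of the stroke, from 0 (shut) to 100 (fully open). In form: [[[dx, dy, dz, ax, ay, az, gripper], ...]]. A call has 1 to 5 rows; each row shifts and turns the pose as measured when the row begins, along the tool's axes as they then stand; what a row does not reach is not made up. A row lasts 1/12 s, in which the tool goes at most 41.7 mm and 7.16 degrees, less where a joint would pass 70% of its speed; a pose out of reach is approached as far as the arm can. A call with a gripper value outside its range is refused whole. The fingers move at their own pace and stop on an object; FORCE is the grip in N (left out, the last holds). Time passes only in rows, so rows that do not move let the fingers close. It gives the time, the measured TCP pose, the force and the opening at its end, in the units of the state.
- bot.get_obs(): the state, without advancing time (a new reading comes with each control period).
- bot.camera(name): name is "side" or "top"; returns the picture (480x640x3 uint8, red, green, blue); there is no depth.
- bot.get_calibration(name): a dict with "intrinsics" (3x3 intrinsics, pixels), "pose" (4x4, takes a point from camera to world coordinates). Camera axes: x right, y down, z forward; pixel columns grow to the right and rows downward; lengths in m; the calibration is good to about 2 mm. A picture is of the moment at which its call begins. get_calibration takes no time and is no camera call.
- bot.job_done(): hands the job in, once; it reports no verdict.
Trained networks look in the newest picture that a camera, given by its name, has taken for a name from the list of things; names that differ only in an ending like _2 or _b are one class to them, and where a whole thing is asked for, a point or a joint stands for the part that bears it (a point fixed in the world has none). Each returns a list of dicts, best first, with "confidence" (0 to 1); they miss things now and then, are a little off and sometimes report something else, mostly with a low value. They report only what shows in the picture. A call takes as long as a camera call.
- bot.masks_of(camera, thing): "pixels" (480x640 bool, what is visible of it) and "extent" ([left, top, right, bottom] in pixels, round what is visible of it).
- bot.mark_of(camera, thing): "uv" ([column, row] in pixels: a listed point, or the origin of a listed thing).
The state is a dict: "time": time; "q": joint angles; "qd": joint speeds; "joint_efforts": joint torques, N m; "ee_pos": TCP position; "tcp_rot": TCP orientation; "wrist_force": force on the tool from outside, world axes, zero at the start; "torque": the same for the moment, N m; "opening": finger opening in m.
Only numpy, scipy, OpenCV 4.12 (cv2) and the standard library are available. Lean on these libraries where they do the work, as an engineer would, in place of code of your own. Each camera call takes 0.05 s, during which the arm holds its last target. There are 200 camera calls.

## Working session

There is one attempt and no reset: what is moved stays moved. The work goes in short steps, Python scripts to look and compute and a shell command to move; the robot and the scene stay as the last step left them, time stands still between calls to the robot, and variables do not carry over. Pictures are saved under pics/ and viewed, about 8 in all and at most 12, crops included, and the job is handed in when it is done.

```bash
mkdir -p pics; ls; cat > h.py <<'E'
import numpy as np,cv2,json
from workcell import bot
def snap(c,f=None):
    im=bot.camera(c)
    if f: cv2.imwrite('pics/'+f,im[:,:,::-1])
    return im
def proj(c,P):
    k=bot.get_calibration(c);T=np.linalg.inv(np.array(k['pose']));p=T[:3,:3]@np.array(P,float)+T[:3,3]
    q=np.array(k['intrinsics'])@p;return q[:2]/q[2]
def ray(c,uv,z):
    k=bot.get_calibration(c);T=np.array(k['pose']);d=T[:3,:3]@np.linalg.solve(np.array(k['intrinsics']),[uv[0],uv[1],1])
    return T[:3,3]+d*(z-T[2,3])/d[2]
E
python3 - <<'E'
from h import *
np.set_printoptions(precision=3,suppress=True)
for c in('side','top'):
    snap(c,c+'0.png');print(c,np.array(bot.get_calibration(c)['pose'])[:3])
    for t,z in(('manifold',0),('manifold_mid',.02),('nut_a',.02),('socket_p',.004),('tray',0),('bin',0),('offcut',.02),('bottle_1',0),('cap_1',0),('beaker',0),('wrench',0)):
        for d in bot.mark_of(c,t)[:4]: print(t,round(d['confidence'],2),np.round(d['uv']),ray(c,d['uv'],z)[:2])
print(bot.get_obs())
E
```

```text
pics
side [[-0.881 -0.364  0.304  0.192]
 [-0.473  0.693 -0.544  0.696]
 [-0.013 -0.623 -0.782  1.006]]
manifold 0.83 [285. 326.] [0.526 0.231]
manifold 0.61 [282. 322.] [0.536 0.226]
manifold 0.45 [395. 180.] [ 0.491 -0.257]
manifold 0.37 [188. 286.] [0.762 0.244]
manifold_mid 0.81 [282. 322.] [0.529 0.236]
manifold_mid 0.71 [326. 396.] [0.38  0.333]
nut_a 0.73 [256. 349.] [0.544 0.312]
nut_a 0.55 [313. 293.] [0.506 0.146]
socket_p 0.76 [400. 182.] [ 0.476 -0.25 ]
socket_p 0.63 [388. 227.] [ 0.444 -0.102]
socket_p 0.61 [315. 143.] [ 0.731 -0.279]
socket_p 0.57 [388. 201.] [ 0.475 -0.178]
tray 0.89 [394. 207.] [ 0.458 -0.171]
tray 0.58 [225. 235.] [0.769 0.091]
bin 0.89 [302. 184.] [ 0.69  -0.137]
offcut 0.85 [299. 305.] [0.518 0.186]
bottle_1 0.82 [203. 262.] [0.77  0.179]
bottle_1 0.56 [226. 237.] [0.765 0.095]
bottle_1 0.38 [399. 180.] [ 0.483 -0.261]
bottle_1 0.21 [325. 397.] [0.384 0.328]
cap_1 0.88 [381. 296.] [0.381 0.075]
cap_1 0.73 [314. 230.] [ 0.594 -0.019]
cap_1 0.56 [301. 306.] [0.52  0.175]
cap_1 0.54 [390. 264.] [ 0.399 -0.013]
beaker 0.6 [314. 143.] [ 0.735 -0.282]
wr
[... 656 characters left out ...]
 0.79 [295. 148.] [0.774 0.09 ]
bottle_1 0.56 [223. 153.] [0.766 0.24 ]
cap_1 0.87 [345. 228.] [ 0.604 -0.01 ]
cap_1 0.7 [303. 342.] [0.378 0.077]
cap_1 0.61 [346. 329.] [ 0.401 -0.009]
beaker 0.59 [476. 160.] [ 0.738 -0.283]
wrench 0.57 [182. 339.] [0.386 0.32 ]
{'time': 1.2, 'q': array([-73.509,   4.978,  10.076,  95.1  ,  -0.001,  90.001]), 'qd': array([-0.084,  0.07 , -0.059, -0.028,  0.012,  0.06 ]), 'joint_efforts': array([ -0.001, -52.01 ,  46.486,   0.002,  -0.   ,  -0.   ]), 'ee_pos': array([ 0.156, -0.527,  0.209]), 'tcp_rot': array([-179.998,    0.001,   16.489]), 'wrist_force': array([0.792, 1.324, 0.674]), 'torque': array([ 0.029, -0.04 ,  0.019]), 'opening': 0.0851582177758667}
```

```bash
python3 - <<'E'
from h import *
t=cv2.imread('pics/top0.png');s=cv2.imread('pics/side0.png')
R=lambda im,x,y,w,h,W,H:cv2.resize(im[y:y+h,x:x+w],(W,H),interpolation=cv2.INTER_CUBIC)
a=R(t,160,230,133,75,532,300);b=R(s,225,265,133,75,532,300)   # manifold 4x
cv2.imwrite('pics/m.png',np.vstack([a,b]))
c=R(t,375,250,120,75,600,375)
cv2.imwrite('pics/t.png',c)
E
```

```text
(no output)
```

View pics/m.png

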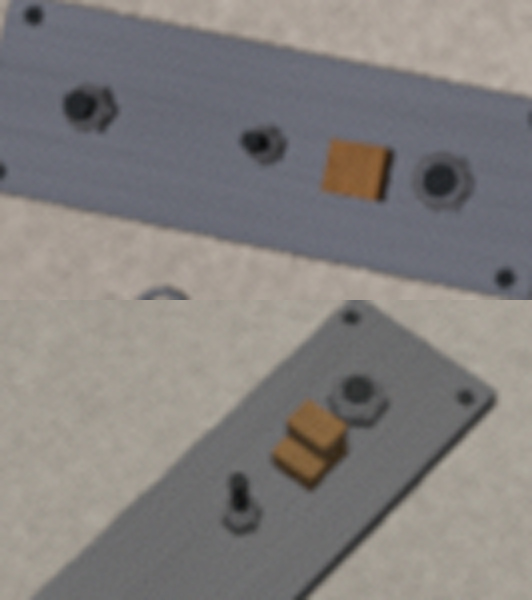

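View pics/t.png

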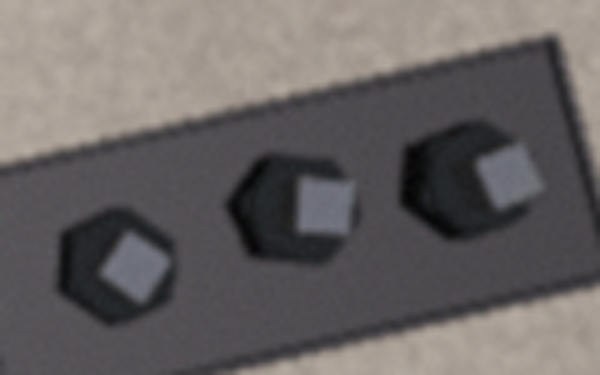

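View pics/side0.png

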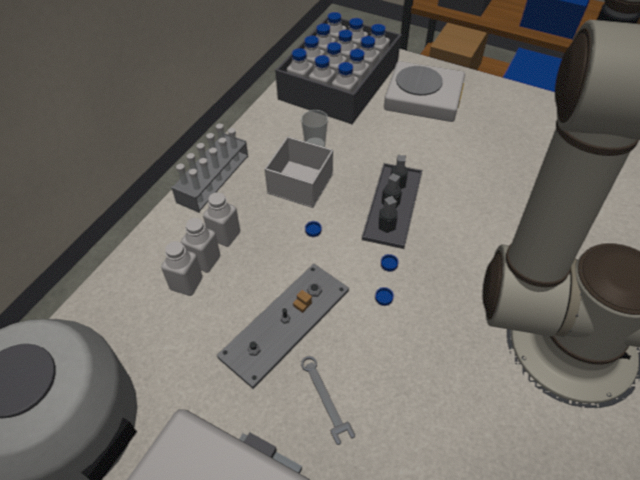

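```bash
cat > meas.py <<'E'
from h import *
np.set_printoptions(precision=4,suppress=True)
def rect(c,m,z):
    n,l,st,ce=cv2.connectedComponentsWithStats(m.astype(np.uint8));i=1+np.argmax(st[1:,4]);m=l==i
    cs,_=cv2.findContours(m.astype(np.uint8),0,1)
    P=np.array([ray(c,p[0],z)[:2] for p in max(cs,key=len)])*1000
    (x,y),(w,h),a=cv2.minAreaRect(P.astype(np.float32));
    px=np.argwhere(m)[:,::-1].mean(0)
    return 'c %.1f %.1f size %.1f %.1f ang %.1f'%(x,y,w,h,a),'centroid',ray(c,px,z)[:2]
E
python3 - <<'E'
from meas import *
for c in('side','top'):
    im=snap(c).astype(int)
    hsv=cv2.cvtColor(im.astype(np.uint8),cv2.COLOR_RGB2HSV)
    m=bot.masks_of(c,'manifold')[0]['pixels'];m=cv2.morphologyEx(m.astype(np.uint8),cv2.MORPH_CLOSE,np.ones((5,5)))
    print(c,'man',rect(c,m,.02))
    m=bot.masks_of(c,'tray')[0]['pixels'];m=cv2.morphologyEx(m.astype(np.uint8),cv2.MORPH_CLOSE,np.ones((5,5)));print(c,'tray',rect(c,m,.014))
    m=bot.masks_of(c,'bin')[0]['pixels'];print(c,'bin',rect(c,m,.085))
    d=bot.masks_of(c,'offcut')[0];x0,y0,x1,y1=[int(v) for v in d['extent']]
    print('offcut',d['extent'],rect(c,d['pixels'],.048 if c=='top' else .034))
    for s in bot.masks_of(c,'socket_p')[:3]:
        g=im.min(2);g2=g*s['pixels']
        print('sock',s['confidence'],s['extent'],rect(c,g2>(g2.max()*.75),.092))
for z in(.02,.058): print([np.round(proj(c,[.527,.228,z]),1) for c in('top','side')])
E
```

```text
side man ('c 524.5 231.3 size 292.4 105.6 ang 77.3', 'centroid', array([0.5268, 0.2479]))
side tray ('c 462.5 -169.8 size 103.7 264.9 ang 12.2', 'centroid', array([ 0.4553, -0.1491]))
side bin ('c 679.3 -101.1 size 157.4 195.9 ang 5.1', 'centroid', array([ 0.6756, -0.0969]))
offcut [290.8, 288.6, 313.8, 314.0] ('c 513.4 182.0 size 41.0 34.6 ang 78.4', 'centroid', array([0.5129, 0.1819]))
sock 0.94 [378.6, 198.3, 397.5, 229.3] ('c 449.8 -106.4 size 19.0 18.5 ang 51.1', 'centroid', array([ 0.4496, -0.1065]))
sock 0.92 [393.9, 153.6, 404.6, 186.2] ('c 481.3 -240.3 size 14.9 13.6 ang 27.5', 'centroid', array([ 0.4808, -0.2404]))
sock 0.91 [379.9, 173.7, 399.3, 208.7] ('c 469.2 -176.0 size 19.3 17.9 ang 79.4', 'centroid', array([ 0.4696, -0.1756]))
top man ('c 529.4 225.6 size 293.5 105.6 ang 77.6', 'centroid', array([0.5297, 0.2255]))
top tray ('c 467.1 -177.5 size 103.8 252.3 ang 12.1', 'centroid', array([ 0.4643, -0.1755]))
top bin ('c 691.7 -134.0 size 139.1 133.0 ang 4.5', 'centroid', array([ 0.6913, -0.1342]))
offcut [238.3, 263.7, 257.8, 282.7] ('c 515.6 175.8 size 31.8 25.9 ang 79.6', 'centroid', array([0.5157, 0.1757]))
sock 0.94 [385.9, 290.0, 412.1, 314.3] ('c 451.4 -109.3 size 17.9 18.2 ang 54.6', 'centroid', array([ 0.4515, -0.1094]))
sock 0.93 [452.4, 273.9, 481.9, 296.4] ('c 482.3 -246.2 size 18.6 18.9 ang 20.6', 'centroid', array([ 0.4824, -0.2461]))
sock 0.69 [420.2, 278.3, 443.7, 303.0] ('c 472.2 -179.5 size 18.1 18.3 ang 87.6', 'centroid', array([ 0.4726, -0.1792]))
[array([225.6, 267.2]), array([285.1, 319.3])]
[array([221.3, 266. ]), array([284. , 309.6])]
```

```bash
cat > go.py <<'E'
# remaining way to a target pose, split in n rows, in tool axes (cm, rad)
import sys
from h import *
from scipy.spatial.transform import Rotation as R
a=[float(v) for v in sys.argv[1:]]; o=bot.get_obs();p=o['ee_pos'];r=R.from_euler('xyz',o['tcp_rot'],degrees=True)
d=np.array(a[:3])-p
yaw=a[3]+180*round((o['tcp_rot'][2]-a[3])/180)
t=R.from_euler('xyz',[180,0,yaw],degrees=True); rv=(r.inv()*t).as_rotvec()
n=int(np.ceil(max(np.linalg.norm(d)/.04,np.linalg.norm(rv)/.12,1)))
print('t',round(o['time'],2),'pos',np.round(p,4),'rpy',np.round(o['tcp_rot'],1),'q',np.round(o['q'],0),'F',np.round(o['wrist_force'],1),'open',round(o['opening'],4))
print('total cm',np.round(r.inv().apply(d)*100,2),'rot',np.round(rv,3),'rows',n)
for i in range(n): print(np.round((r*R.from_rotvec(rv*i/n)).inv().apply(d/n)*100,2),np.round(rv/n,3))
E
python3 -m pendant '[[[2.7,-2.85,0,0,0,0,100],[2.7,-2.85,0,0,0,0,100],[2.7,-2.85,0,0,0,0,100],[2.7,-2.85,0,0,0,0,100],[2.7,-2.85,0,0,0,0,100]]]'
python3 -m pendant '[[[2.7,-2.85,0,0,0,0,100],[2.7,-2.85,0,0,0,0,100],[2.7,-2.85,0,0,0,0,100],[2.7,-2.85,0,0,0,0,100],[2.7,-2.85,0,0,0,0,100]]]'
python3 go.py .515 .178 .12 79
```

```text
time: 2.22
ee_pos: [0.2448, -0.3515, 0.2048]
tcp_rot: [-179.8, 0.1, 16.0]
wrist_force: [1.3, 0.5, 0.4]
opening: 0.0856
time: 2.63
ee_pos: [0.337, -0.1689, 0.2059]
tcp_rot: [-180.0, -0.1, 15.7]
wrist_force: [0.4, 0.2, -0.0]
opening: 0.0853
t 2.63 pos [ 0.337  -0.1689  0.2059] rpy [-1.80e+02 -1.00e-01  1.57e+01] q [-27. -19. -12.  97.   0. 138.] F [ 0.4  0.2 -0. ] open 0.0853
total cm [ 26.54 -28.55   8.64] rot [ 0.    -0.002 -1.104] rows 10
[ 2.65 -2.86  0.86] [ 0.   -0.   -0.11]
[ 2.95 -2.55  0.86] [ 0.   -0.   -0.11]
[ 3.21 -2.2   0.86] [ 0.   -0.   -0.11]
[ 3.44 -1.84  0.86] [ 0.   -0.   -0.11]
[ 3.62 -1.45  0.86] [ 0.   -0.   -0.11]
[ 3.76 -1.04  0.86] [ 0.   -0.   -0.11]
[ 3.85 -0.62  0.86] [ 0.   -0.   -0.11]
[ 3.89 -0.19  0.86] [ 0.   -0.   -0.11]
[3.89 0.24 0.86] [ 0.   -0.   -0.11]
[3.84 0.67 0.86] [ 0.   -0.   -0.11]
```

```bash
python3 -m pendant '[[[2.7,-2.9,0.6,0,0,-0.115,90],[3.0,-2.6,0.6,0,0,-0.115,80],[3.2,-2.2,0.6,0,0,-0.115,70],[3.4,-1.8,0.6,0,0,-0.115,70],[3.6,-1.5,0.6,0,0,-0.115,70]]]' >/dev/null
python3 -m pendant '[[[3.8,-1.0,0.6,0,0,-0.115,70],[3.8,-0.6,0.6,0,0,-0.115,70],[3.9,-0.2,0.6,0,0,-0.115,70],[3.9,0.2,0.6,0,0,-0.115,70],[3.8,0.7,0.6,0,0,-0.115,70]]]' >/dev/null
python3 go.py .515 .178 .12 79
python3 - <<'E'
from meas import *
t=snap('top');s=snap('side')
R=lambda im,x,y,w,h,W,H:cv2.resize(im[y:y+h,x:x+w],(W,H),interpolation=cv2.INTER_CUBIC)
cv2.imwrite('pics/o.png',np.hstack([R(t,180,210,120,120,400,400),R(s,230,230,120,120,400,400)])[:,:,::-1])
E
```

```text
t 3.47 pos [0.506  0.2057 0.1485] rpy [ 1.792e+02 -1.000e-01  8.470e+01] q [ 22.   3.   1.  88.  -0. 118.] F [ 1.6 -1.4 -0.1] open 0.06
total cm [-2.67  1.11  2.86] rot [ 0.013 -0.002  0.099] rows 2
[-1.34  0.56  1.43] [ 0.007 -0.001  0.049]
[-1.31  0.63  1.43] [ 0.007 -0.001  0.049]
```

View pics/o.png

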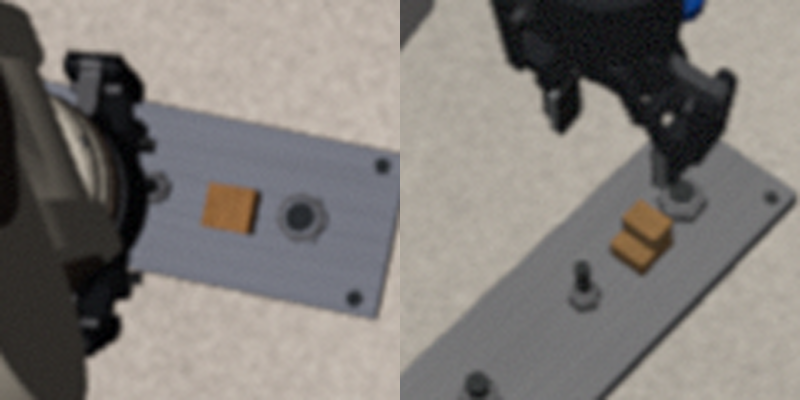

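```bash
python3 -m pendant '[[[-1.2,0.6,3,0,0,0.05,70],[-1.1,0.6,3,0,0,0.05,70],[0,0,2,0,0,0,70],[0,0,0,0,0,0,70]]]' >/dev/null
python3 go.py .517 .180 .026 79
```

```text
t 3.9 pos [0.5171 0.1846 0.0641] rpy [ 1.794e+02 -1.000e-01  7.900e+01] q [ 20.   4.  -7.  78.  -0. 121.] F [ 0.4 -0.2  0.2] open 0.0599
total cm [-0.46  0.04  3.81] rot [ 0.011 -0.002 -0.001] rows 1
[-0.46  0.04  3.81] [ 0.011 -0.002 -0.001]
```

```bash
python3 -m pendant '[[[-0.4,0,2,0,0,0,70],[0,0,1.5,0,0,0,70],[0,0,0.2,0,0,0,70],[0,0,0,0,0,0,0],[0,0,0,0,0,0,0]]]' 20
python3 -m pendant '[[[0,0,0,0,0,0,0],[0,0,0,0,0,0,0],[0,0,0,0,0,0,0]]]'
python3 -m pendant '[[[0,0,-2,0,0,0,0],[0,0,-3,0,0,0,0],[0,0,-3,0,0,0,0],[0,0,-3,0,0,0,0],[0,0,-3,0,0,0,0]]]' 
python3 go.py .690 -.135 .17 79
```

```text
time: 4.32
ee_pos: [0.5173, 0.1791, 0.0312]
tcp_rot: [179.2, -0.2, 78.7]
wrist_force: [-0.5, -0.7, -0.8]
opening: 0.0362
time: 4.57
ee_pos: [0.519, 0.1797, 0.0354]
tcp_rot: [179.0, -0.3, 78.7]
wrist_force: [0.2, 0.1, -0.1]
opening: 0.0006
time: 4.98
ee_pos: [0.5133, 0.1787, 0.176]
tcp_rot: [179.4, -0.1, 78.8]
wrist_force: [0.8, 0.5, -0.5]
opening: -0.0001
t 4.98 pos [0.5133 0.1787 0.176 ] rpy [ 1.794e+02 -1.000e-01  7.880e+01] q [ 19.   3.   4.  91.  -0. 121.] F [ 0.8  0.5 -0.5] open -0.0001
total cm [-27.32  23.44   0.81] rot [ 0.01  -0.001 -0.004] rows 10
[-2.73  2.34  0.08] [ 0.001 -0.    -0.   ]
[-2.73  2.34  0.08] [ 0.001 -0.    -0.   ]
[-2.73  2.34  0.08] [ 0.001 -0.    -0.   ]
[-2.73  2.34  0.07] [ 0.001 -0.    -0.   ]
[-2.74  2.34  0.07] [ 0.001 -0.    -0.   ]
[-2.74  2.34  0.07] [ 0.001 -0.    -0.   ]
[-2.74  2.34  0.07] [ 0.001 -0.    -0.   ]
[-2.74  2.34  0.07] [ 0.001 -0.    -0.   ]
[-2.74  2.34  0.06] [ 0.001 -0.    -0.   ]
[-2.74  2.33  0.06] [ 0.001 -0.    -0.   ]
```

```bash
python3 - <<'E'
from meas import *
t=snap('top');s=snap('side')
for c in('top','side'):
    for d in bot.mark_of(c,'offcut')[:2]: print(c,d['confidence'],d['uv'],ray(c,d['uv'],.02)[:2])
    for d in bot.masks_of(c,'offcut')[:2]: print(d['confidence'],d['extent'],rect(c,d['pixels'],.048))
R=lambda im,x,y,w,h,W,H:cv2.resize(im[y:y+h,x:x+w],(W,H),interpolation=cv2.INTER_CUBIC)
cv2.imwrite('pics/o2.png',np.hstack([R(t,180,210,120,120,400,400),R(s,230,230,120,120,400,400)])[:,:,::-1])
E
```

```text
top 0.64 [245.8, 273.8] [0.5133 0.1876]
top 0.52 [432.0, 294.4] [ 0.4668 -0.1778]
0.48 [238.3, 264.9, 260.0, 279.2] ('c 515.1 175.5 size 32.9 27.0 ang 89.0', 'centroid', array([0.5155, 0.1751]))
0.29 [194.9, 123.9, 237.6, 166.2] ('c 775.1 243.0 size 92.6 71.9 ang 11.8', 'centroid', array([0.7738, 0.2423]))
side 0.75 [303.7, 302.0] [0.5135 0.1745]
0.81 [292.6, 288.5, 311.9, 314.0] ('c 508.8 188.8 size 42.6 37.4 ang 77.6', 'centroid', array([0.5082, 0.1888]))
```

View pics/o2.png

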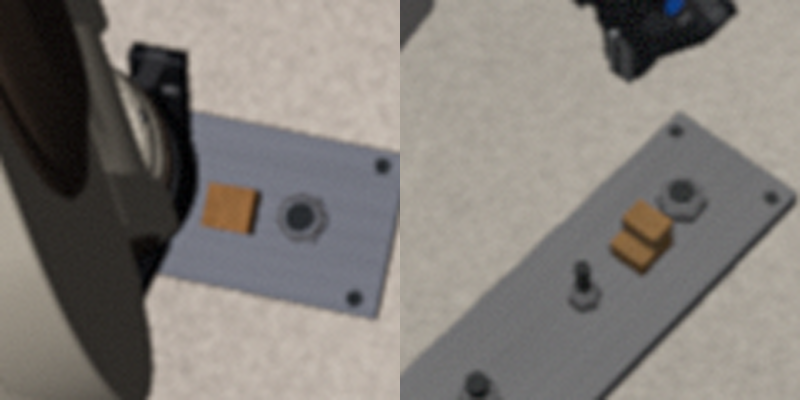

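```bash
python3 - <<'E'
from meas import *
for P in([.5133,.1787,.176],[.515,.178,.048],[.528,.227,.058],[.509,.138,.036]): print(P,[np.round(proj(c,P),1) for c in('top','side')])
E
python3 go.py .515 .178 .026 79 | head -2
python3 -m pendant '[[[0,0,2.5,0,0,0,0],[0,0,2.5,0,0,0,0],[0,0,2.5,0,0,0,0],[0,0,2,0,0,0,0],[0,0,0,0,0,0,0]]]'
python3 - <<'E'
from meas import *
o=bot.get_obs();t=snap('top');s=snap('side');p=o['ee_pos'];print(p,[np.round(proj(c,p),1) for c in('top','side')])
R=lambda im,x,y,w,h,W,H:cv2.resize(im[y:y+h,x:x+w],(W,H),interpolation=cv2.INTER_CUBIC)
cv2.imwrite('pics/o3.png',np.hstack([R(t,180,210,120,120,400,400),R(s,230,230,120,120,400,400)])[:,:,::-1])
E
```

```text
[0.5133, 0.1787, 0.176] [array([234.7, 268.9]), array([300.3, 258.9])]
[0.515, 0.178, 0.048] [array([248.2, 272.1]), array([301.8, 295.7])]
[0.528, 0.227, 0.058] [array([221.8, 265.4]), array([283.8, 309. ])]
[0.509, 0.138, 0.036] [array([269.7, 275.1]), array([313.9, 285.5])]
t 5.28 pos [0.5133 0.1786 0.1732] rpy [179.5  -0.   78.8] q [ 19.   3.   4.  91.  -0. 121.] F [-0.6 -0.1 -0.8] open 0.0004
total cm [-0.03  0.05 14.73] rot [ 0.009 -0.    -0.004] rows 4
time: 5.7
ee_pos: [0.5116, 0.1777, 0.0697]
tcp_rot: [179.8, 0.1, 78.8]
wrist_force: [-1.1, -0.1, -1.3]
opening: 0.0001
[0.5116 0.1777 0.0697] [array([246.4, 273.2]), array([303. , 290.4])]
```

View pics/o3.png

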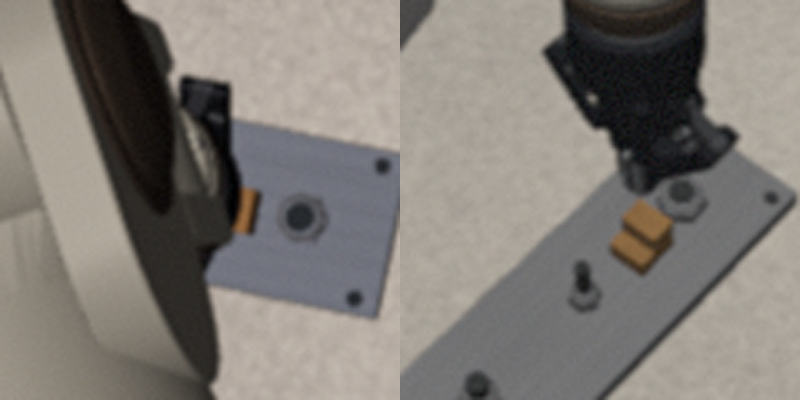

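```bash
python3 -m pendant '[[[0,0.3,0,0,0,0,70],[0,0,0,0,0,0,70],[0,0,0,0,0,0,70],[0,0,1,0,0,0,70],[0,0,1.5,0,0,0,70]]]'
python3 -m pendant '[[[0,0,1.3,0,0,0,70],[0,0,0.6,0,0,0,70],[0,0,0,0,0,0,70]]]'
python3 - <<'E'
from meas import *
o=bot.get_obs();t=snap('top');s=snap('side');p=o['ee_pos'];print(p,o['opening'],[np.round(proj(c,p),1) for c in('top','side')])
R=lambda im,x,y,w,h,W,H:cv2.resize(im[y:y+h,x:x+w],(W,H),interpolation=cv2.INTER_CUBIC)
cv2.imwrite('pics/o4.png',R(s,240,240,100,75,800,600)[:,:,::-1])
E
```

```text
time: 6.22
ee_pos: [0.521, 0.179, 0.0561]
tcp_rot: [179.0, -0.3, 78.8]
wrist_force: [-0.5, 0.8, -1.0]
opening: 0.059
time: 6.47
ee_pos: [0.5212, 0.1789, 0.0343]
tcp_rot: [179.0, -0.3, 78.8]
wrist_force: [-0.2, -0.3, -0.1]
opening: 0.0594
[0.5212 0.1789 0.0343] 0.05938256765830779 [array([249. , 269.3]), array([299.2, 298.4])]
```

View pics/o4.png

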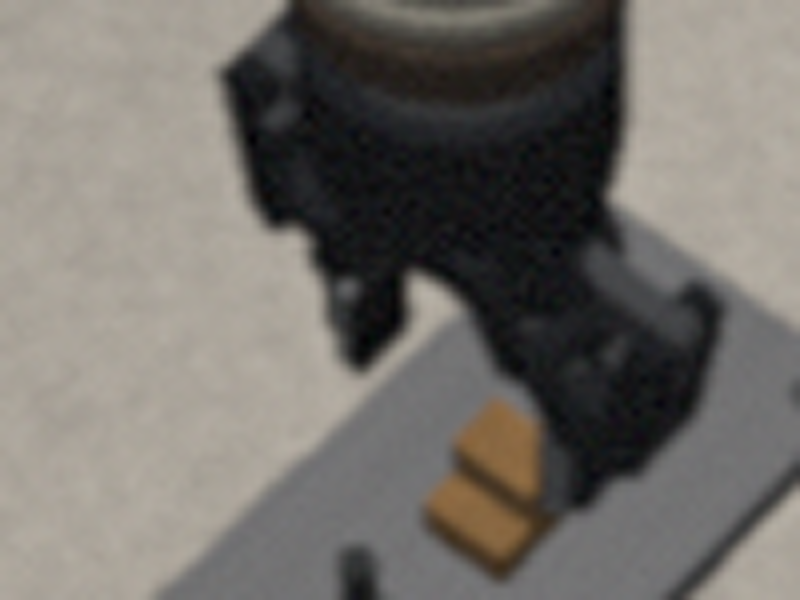

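```bash
python3 -m pendant '[[[0,-0.8,0,0,0,0,65],[0,0,0.6,0,0,0,60],[0,0,0.5,0,0,0,60],[0,0,0.2,0,0,0,60],[0,0,0,0,0,0,60]]]'
python3 -m pendant '[[[0,0,0.1,0,0,0,0],[0,0,0.1,0,0,0,0],[0,0,0.1,0,0,0,0],[0,0,0,0,0,0,0],[0,0,0,0,0,0,0]]]'
```

```text
time: 6.98
ee_pos: [0.5143, 0.1814, 0.0238]
tcp_rot: [178.8, -0.5, 78.8]
wrist_force: [-0.5, -0.5, -0.3]
opening: 0.0514
time: 7.4
ee_pos: [0.5152, 0.1815, 0.0221]
tcp_rot: [178.7, -0.5, 78.8]
wrist_force: [0.4, 0.1, -0.2]
opening: 0.0252
```

```bash
python3 -m pendant '[[[0,0,-1.5,0,0,0,0],[0,0,-2.5,0,0,0,0],[0,0,-3,0,0,0,0],[0,0,-3,0,0,0,0],[0,0,-3,0,0,0,0]]]' 
python3 -m pendant '[[[-2.7,2.3,0,0,0,0,0],[-2.7,2.3,0,0,0,0,0],[-2.7,2.3,0,0,0,0,0],[-2.7,2.3,0,0,0,0,0],[-2.7,2.3,0,0,0,0,0]]]' >/dev/null
python3 -m pendant '[[[-2.7,2.3,0,0,0,0,0],[-2.7,2.3,0,0,0,0,0],[-2.7,2.3,0,0,0,0,0],[-2.7,2.3,0,0,0,0,0],[-2,1.8,0,0,0,0,0]]]'
python3 go.py .692 -.135 .11 79
```

```text
time: 7.82
ee_pos: [0.5081, 0.1795, 0.148]
tcp_rot: [179.4, -0.1, 78.7]
wrist_force: [1.6, -0.6, 0.4]
opening: 0.0247
time: 8.65
ee_pos: [0.6876, -0.1297, 0.1604]
tcp_rot: [178.6, -0.5, 79.3]
wrist_force: [0.6, -0.1, -0.2]
opening: 0.025
t 8.65 pos [ 0.6876 -0.1297  0.1604] rpy [178.6  -0.5  79.3] q [-11.  24.  28.  92.   1.  90.] F [ 0.6 -0.1 -0.2] open 0.025
total cm [-0.48  0.41  5.04] rot [ 0.025 -0.009  0.006] rows 2
[-0.24  0.2   2.52] [ 0.012 -0.004  0.003]
[-0.23  0.23  2.52] [ 0.012 -0.004  0.003]
```

```bash
python3 -m pendant '[[[-0.3,0.2,2.5,0,0,0,0],[-0.2,0.2,2.5,0,0,0,0],[0,0,0.3,0,0,0,0],[0,0,0,0,0,0,60],[0,0,0,0,0,0,60]]]' 
python3 -m pendant '[[[0,0,0,0,0,0,60],[0,0,0,0,0,0,60],[0,0,-3,0,0,0,60],[0,0,-3,0,0,0,60],[0,0,-2,0,0,0,60]]]' 
python3 - <<'E'
from meas import *
for c in('side','top'):
    snap(c)
    for d in bot.mark_of(c,'offcut')[:2]: print(c,d['confidence'],d['uv'],ray(c,d['uv'],.004)[:2])
t=snap('side');R=lambda im,x,y,w,h,W,H:cv2.resize(im[y:y+h,x:x+w],(W,H),interpolation=cv2.INTER_CUBIC)
u=snap('top')
cv2.imwrite('pics/b.png',np.hstack([R(t,250,130,180,120,400,266),R(u,375,240,120,80,400,266)])[:,:,::-1])
E
python3 go.py .4505 -.108 .15 54
```

```text
time: 9.07
ee_pos: [0.6949, -0.1432, 0.1042]
tcp_rot: [178.6, -0.5, 78.9]
wrist_force: [0.2, -0.1, 0.2]
opening: 0.0481
time: 9.48
ee_pos: [0.6907, -0.1401, 0.1867]
tcp_rot: [178.8, -0.5, 79.1]
wrist_force: [-0.7, 0.5, -0.4]
opening: 0.0511
side 0.61 [298.9, 175.3] [ 0.7104 -0.155 ]
side 0.32 [288.3, 324.6] [0.5204 0.2279]
top 0.55 [410.7, 173.8] [ 0.7126 -0.1476]
t 9.78 pos [ 0.6905 -0.1404  0.1826] rpy [179.   -0.5  79.1] q [-12.  26.  33.  96.   0.  89.] F [ 0.   0.7 -1.1] open 0.0515
total cm [ -1.4  -24.23   2.82] rot [ 0.016 -0.012  0.437] rows 7
[-0.2  -3.46  0.4 ] [ 0.002 -0.002  0.062]
[-0.41 -3.44  0.41] [ 0.002 -0.002  0.062]
[-0.63 -3.41  0.42] [ 0.002 -0.002  0.062]
[-0.84 -3.36  0.43] [ 0.002 -0.002  0.062]
[-1.05 -3.3   0.44] [ 0.002 -0.002  0.062]
[-1.25 -3.23  0.45] [ 0.002 -0.002  0.062]
[-1.45 -3.14  0.46] [ 0.002 -0.002  0.062]
```

View pics/b.png

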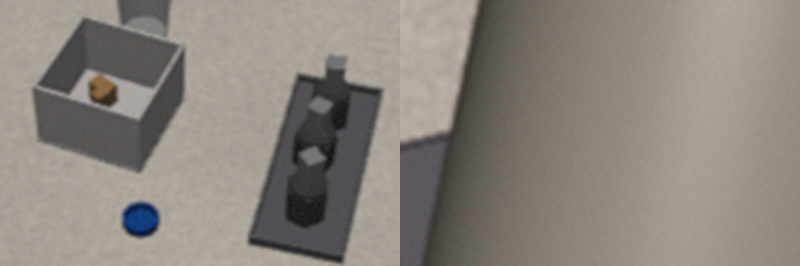

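```bash
cat > fit.py <<'E'
from meas import *
K=4
def H(af,yaw): 
    r=af/np.sqrt(3);a=np.radians(yaw+30+60*np.arange(6));return np.c_[r*np.cos(a),r*np.sin(a)]
def S(w,yaw):
    a=np.radians(yaw+45+90*np.arange(4));return np.c_[np.cos(a),np.sin(a)]*w/np.sqrt(2)
def sil(c,xy,parts,box):
    x0,y0,w,h=box;m=np.zeros((h*K,w*K),np.uint8)
    for P,z0,z1 in parts:
        q=np.array([proj(c,[xy[0]+a,xy[1]+b,z]) for a,b in P for z in(z0,z1)])
        cv2.fillConvexPoly(m,cv2.convexHull(np.round((q-[x0-.0,y0-.0])*K+K/2).astype(np.int32)),1)
    return m
def best(im,c,xy,yaws,parts,mask,box,rng=(-4,-2,0,2,4)):
    x0,y0,w,h=box;M=cv2.resize(mask[y0:y0+h,x0:x0+w].astype(np.float32),(w*K,h*K),interpolation=cv2.INTER_LINEAR)>.5
    r=[]
    for y in yaws:
        b=max((lambda s:((s&M).sum()/(s|M).sum(),dx,dy))(sil(c,(xy[0]+dx/1e3,xy[1]+dy/1e3),parts(y),box)>0) for dx in rng for dy in rng)
        r.append((round(float(b[0]),3),y,b[1],b[2]))
    return sorted(r)[::-1][:5]
E
python3 - <<'E'
from fit import *
T={c:cv2.imread(f'pics/{c}0.png').max(2).astype(int) for c in('top','side')}
bx={'top':[(378,285,40,35),(412,272,40,38),(445,265,42,38)],'side':[(370,190,36,46),(372,168,34,46),(384,148,30,44)]}
ctr=[(.4505,-.108),(.471,-.1775),(.4815,-.244)];ang=[53.5,85,22]
for i in range(3):
  for c in('top','side'):
    x0,y0,w,h=bx[c][i];g=T[c]; sub=g[y0:y0+h,x0:x0+w]
    if i==0: print(c,np.percentile(sub,[2,10,25,50,75,95]))
    # hex part only, dark body lower than tray
    sk=[d for d in [0]]
    med=np.median(sub); m=(g<med-22)|(g>med+35)
    f=lambda y:[(H(.04,y),.004,.052),(S(.02,y),.052,.092)]
    print(i,c,best(g,c,ctr[i],[ang[i]+90*k+d for k in(0,1) for d in(-6,-3,0,3,6)],f,m,bx[c][i])[:5])
E
```

```text
top [ 32.  41.  74.  85.  87. 121.]Traceback (most recent call last):
  File "<stdin>", line 13, in <module>
  File "fit.py", line 17, in best
    b=max((lambda s:((s&M).sum()/(s|M).sum(),dx,dy))(sil(c,(xy[0]+dx/1e3,xy[1]+dy/1e3),parts(y),box)>0) for dx in rng for dy in rng)
  File "fit.py", line 17, in <genexpr>
    b=max((lambda s:((s&M).sum()/(s|M).sum(),dx,dy))(sil(c,(xy[0]+dx/1e3,xy[1]+dy/1e3),parts(y),box)>0) for dx in rng for dy in rng)
                                                     ~~~^^^^^^^^^^^^^^^^^^^^^^^^^^^^^^^^^^^^^^^^^^^^
  File "fit.py", line 10, in sil
    q=np.array([proj(c,[xy[0]+a,xy[1]+b,z]) for a,b in P for z in(z0,z1)])
                ~~~~^^^^^^^^^^^^^^^^^^^^^^^
  File "h.py", line 8, in proj
    k=bot.get_calibration(c);T=np.linalg.inv(np.array(k['pose']));p=T[:3,:3]@np.array(P,float)+T[:3,3]
ValueError: time passes only in moves, steps and waits
```

```bash
python3 - <<'E'
import re
s=open('h.py').read().replace("def proj","from functools import lru_cache\n@lru_cache\ndef cal(c): return bot.get_calibration(c)\ndef proj").replace("k=bot.get_calibration(c)","k=cal(c)")
open('h.py','w').write(s)
E
cat > f1.py <<'E'
from fit import *
T={c:cv2.imread(f'pics/{c}0.png').max(2).astype(int) for c in('top','side')}
bx={'top':[(378,285,40,35),(412,272,40,38),(445,265,42,38)],'side':[(370,190,36,46),(372,168,34,46),(384,148,30,44)]}
ctr=[(.4505,-.108),(.471,-.1775),(.4815,-.244)];ang=[53.5,85,22]
for i in range(3):
  for c in('top','side'):
    x0,y0,w,h=bx[c][i];g=T[c]; med=np.median(g[y0:y0+h,x0:x0+w]); m=(g<med-22)|((g>med+20)&(g<150))
    f=lambda y:[(H(.04,y),.004,.052),(S(.02,y),.052,.092)]
    for a in best(g,c,ctr[i],[ang[i]+90*k+d for k in(0,1) for d in(-6,-3,0,3,6)],f,m,bx[c][i])[:4]: print(i,c,a)
E
python3 f1.py
```

```text
0 top (0.857, 143.5, 2, 0)
0 top (0.848, 146.5, 2, 0)
0 top (0.848, 140.5, 2, 0)
0 top (0.846, 149.5, 2, 0)
0 side (0.497, 140.5, 0, 0)
0 side (0.496, 143.5, 0, -2)
0 side (0.495, 146.5, -2, 0)
0 side (0.494, 137.5, -2, 0)
1 top (0.833, 169, 2, 0)
1 top (0.832, 175, 2, 0)
1 top (0.831, 172, 2, 0)
1 top (0.829, 178, 2, 0)
1 side (0.364, 172, -2, -4)
1 side (0.362, 175, -2, -4)
1 side (0.362, 169, -2, -4)
1 side (0.36, 181, -2, -4)
2 top (0.838, 19, 2, -2)
2 top (0.834, 22, 2, 0)
2 top (0.833, 25, 2, -2)
2 top (0.831, 16, 2, 0)
2 side (0.608, 25, 0, 0)
2 side (0.606, 28, 0, 0)
2 side (0.606, 22, -2, 2)
2 side (0.606, 16, -2, 2)
```

```bash
python3 -m pendant '[[[-0.2,-3.5,0,0,0,0.062,60],[-0.4,-3.4,0,0,0,0.062,60],[-0.6,-3.4,0.4,0,0,0.062,60],[-0.8,-3.4,0.4,0,0,0.062,60],[-1.0,-3.3,0.5,0,0,0.062,60]]]' >/dev/null
python3 -m pendant '[[[-1.2,-3.2,0.5,0,0,0.062,60],[-1.4,-3.1,0.5,0,0,0.062,60],[0,0,0,0,0,0,60]]]'
python3 - <<'E'
from fit import *
for c in('side','top'):
    im=snap(c);xy=(.527,.228);uv=proj(c,[*xy,.03]);x0,y0=(uv-12).astype(int)
    for d in bot.masks_of(c,'nut_a'):
        e=d['extent']
        if abs((e[0]+e[2])/2-uv[0])<8 and abs((e[1]+e[3])/2-uv[1])<14:
            print(c,round(d['confidence'],2),e,d['pixels'].sum())
            f=lambda y:[(H(.018,y),.02,.034),(H(.0095,0),.034,.058)]
            for a in best(im,c,xy,range(-30,30,5),f,d['pixels'],(x0,y0-8,26,34),range(-6,7,2)):print(a)
            break
    cv2.imwrite(f'pics/nut_{c}.png',cv2.resize(im[y0-3:y0+27,x0-3:x0+27],(400,400),interpolation=cv2.INTER_CUBIC)[:,:,::-1])
cv2.imwrite('pics/nut.png',np.hstack([cv2.imread('pics/nut_side.png'),cv2.imread('pics/nut_top.png')]))
E
python3 go.py .4515 -.108 .06 53.5
```

```text
time: 10.45
ee_pos: [0.4377, -0.1018, 0.1354]
tcp_rot: [-179.3, -0.2, 53.0]
wrist_force: [0.0, -0.5, 0.3]
opening: 0.0514
side 0.44 [277.2, 310.2, 289.2, 325.1] 102
(0.813, 20, 0, 2)
(0.809, 25, 0, 2)
(0.808, 5, 0, 2)
(0.806, 15, 0, 2)
(0.805, -10, 0, 2)
top 0.5 [222.7, 262.2, 231.1, 269.8] 69
(0.745, -15, 4, -2)
(0.738, -10, 4, -2)
(0.734, -5, 4, -2)
(0.733, -20, 4, -2)
(0.731, -25, 4, 0)
t 10.65 pos [ 0.4448 -0.1031  0.1377] rpy [-179.7   -0.4   53.3] q [-13.  -9. -11.  88.   0. 113.] F [-0.1  0.2  0.4] open 0.0517
total cm [-0.04  0.88  7.76] rot [-0.006 -0.007 -0.003] rows 2
[-0.02  0.44  3.88] [-0.003 -0.003 -0.001]
[-0.01  0.43  3.88] [-0.003 -0.003 -0.001]
```

View pics/nut.png

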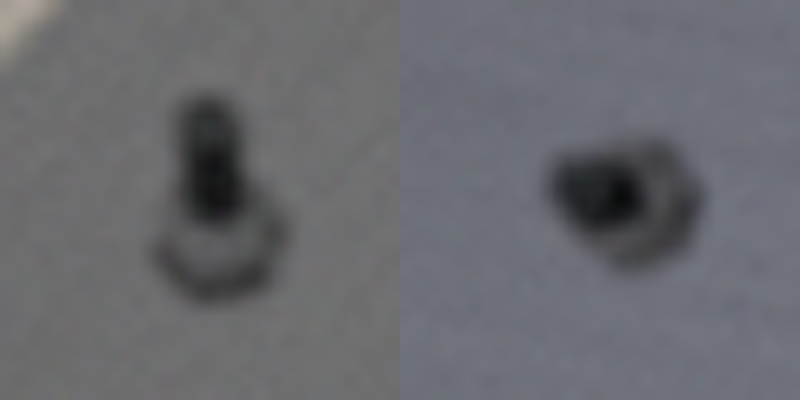

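```bash
python3 -m pendant '[[[0,0.5,3,0,0,0,60],[0,0.3,2.5,0,0,0,60],[0,0,1.5,0,0,0,60],[0,0,0,0,0,0,60]]]'
python3 - <<'E'
from fit import *
for c,V in(('side',[(155,258),(203,302),(266,290),(290,235)]),('top',[(265,140),(305,195),(283,250),(232,272)])):
    uv=proj(c,[.527,.228,.03]);x0,y0=(uv-12).astype(int)-3
    P=np.array([ray(c,(x0+(u+.5)*30/400-.5,y0+(v+.5)*30/400-.5),.024)[:2] for u,v in V])*1e3
    d=np.diff(P,axis=0);print(c,P,np.linalg.norm(d,axis=1),np.degrees(np.arctan2(d[:,1],d[:,0])),'normals mod60',(np.degrees(np.arctan2(d[:,1],d[:,0]))+90)%60)
E
python3 go.py .4515 -.108 .06 53.5 | head -2
```

```text
time: 10.98
ee_pos: [0.4579, -0.1085, 0.0667]
tcp_rot: [-179.9, -0.5, 53.5]
wrist_force: [-0.5, -0.3, -0.1]
opening: 0.051
side [[533.7852 235.6134]
 [523.5488 238.7609]
 [516.1844 232.546 ]
 [517.7059 222.624 ]] [10.7094  9.6364 10.0379] [ 162.9082 -139.8384  -81.282 ] normals mod60 [12.9082 10.1616  8.718 ]
top [[538.941  221.6031]
 [530.6498 215.5762]
 [522.5396 218.8049]
 [519.4094 226.3855]] [10.2503  8.7293  8.2015] [-143.9864  158.2927  112.4367] normals mod60 [ 6.0136  8.2927 22.4367]
t 10.98 pos [ 0.4579 -0.1085  0.0667] rpy [-179.9   -0.5   53.5] q [-14.  -6. -17.  79.   1. 113.] F [-0.5 -0.3 -0.1] open 0.051
total cm [-0.34 -0.54  0.67] rot [-0.002 -0.009  0.001] rows 1
```

```bash
python3 -m pendant '[[[-0.3,-0.5,0.6,0,0,0,60],[0,0,0,0,0,0,60]]]'
python3 -m pendant '[[[0,0,0,0,0,0,0],[0,0,0,0,0,0,0],[0,0,0,0,0,0,0],[0,0,0,0,0,0,0],[0,0,0,0,0,0,0]]]' 60
python3 go.py .4515 -.108 .06 53.5 | head -2
```

```text
time: 11.15
ee_pos: [0.4531, -0.1081, 0.0601]
tcp_rot: [-179.8, -0.5, 53.6]
wrist_force: [-1.1, -0.0, -0.7]
opening: 0.0513
time: 11.57
ee_pos: [0.455, -0.1084, 0.0633]
tcp_rot: [180.0, -0.6, 53.6]
wrist_force: [0.5, -0.4, -2.7]
opening: 0.0177
t 11.57 pos [ 0.455  -0.1084  0.0633] rpy [180.   -0.6  53.6] q [-14.  -7. -18.  79.   1. 113.] F [ 0.5 -0.4 -2.7] open 0.0177
total cm [-0.18 -0.31  0.33] rot [ 0.    -0.01   0.002] rows 1
```

```bash
python3 -m pendant '[[[0,0,-1.5,0,0,0,0],[0,0,-2.5,0,0,0,0],[0,0,-2.5,0,0,0,0],[0,0,-2,0,0,0,0],[0,0,0,0,0,0,0]]]'
python3 go.py .53 .226 .145 40
```

```text
time: 11.98
ee_pos: [0.4528, -0.1087, 0.1499]
tcp_rot: [-179.8, -0.5, 53.6]
wrist_force: [0.9, 0.1, -2.7]
opening: 0.0178
t 11.98 pos [ 0.4528 -0.1087  0.1499] rpy [-179.8   -0.5   53.6] q [-14.  -7.  -9.  89.   1. 113.] F [ 0.9  0.1 -2.7] open 0.0178
total cm [ 31.52 -13.62   0.8 ] rot [-0.005 -0.008  0.238] rows 9
[ 3.5  -1.51  0.09] [-0.001 -0.001  0.026]
[ 3.46 -1.61  0.08] [-0.001 -0.001  0.026]
[ 3.42 -1.7   0.08] [-0.001 -0.001  0.026]
[ 3.37 -1.79  0.08] [-0.001 -0.001  0.026]
[ 3.32 -1.88  0.07] [-0.001 -0.001  0.026]
[ 3.27 -1.96  0.07] [-0.001 -0.001  0.026]
[ 3.22 -2.05  0.07] [-0.001 -0.001  0.026]
[ 3.16 -2.13  0.06] [-0.001 -0.001  0.026]
[ 3.11 -2.22  0.06] [-0.001 -0.001  0.026]
```

```bash
python3 -m pendant '[[[3.5,-1.5,0,0,0,0.026,0],[3.5,-1.6,0,0,0,0.026,0],[3.4,-1.7,0,0,0,0.026,0],[3.4,-1.8,0,0,0,0.026,0],[3.3,-1.9,0,0,0,0.026,0]]]' >/dev/null
python3 -m pendant '[[[3.3,-2,0,0,0,0.026,0],[3.2,-2,0,0,0,0.026,0],[2.5,-1.7,0,0,0,0.026,0],[1,-0.7,0,0,0,0.026,0],[0,0,0,0,0,0,0]]]'
python3 go.py .53 .226 .145 40
```

```text
time: 12.82
ee_pos: [0.5255, 0.2049, 0.1427]
tcp_rot: [-179.7, -0.2, 39.1]
wrist_force: [-0.0, -0.3, -3.8]
opening: 0.0174
t 12.82 pos [0.5255 0.2049 0.1427] rpy [-179.7   -0.2   39.1] q [ 21.   6.   4.  88.   0. 162.] F [-0.  -0.3 -3.8] open 0.0174
total cm [ 1.68 -1.36 -0.21] rot [-0.005 -0.003 -0.015] rows 1
[ 1.68 -1.36 -0.21] [-0.005 -0.003 -0.015]
```

```bash
cat > f2.py <<'E'
from fit import *
import sys
# fit of the held socket's body; args: yaw of hex, rim z; prints position by camera
yaw,dz=float(sys.argv[1]),float(sys.argv[2]);o=bot.get_obs();p=o['ee_pos'];zr=p[2]-dz;print('tcp',p,'rim',zr)
for c in('side','top'):
    im=snap(c);uv=proj(c,[p[0],p[1],zr+.02]);x0,y0=(uv-30).astype(int)
    cv2.imwrite(f'pics/h_{c}.png',cv2.resize(im[y0:y0+60,x0:x0+60],(400,400),interpolation=cv2.INTER_CUBIC)[:,:,::-1])
    print(c,'origin px',x0,y0)
    for d in bot.masks_of(c,'socket_p')+[None]:
        if d is None: break
        e=d['extent']
        if abs((e[0]+e[2])/2-uv[0])<20 and abs((e[1]+e[3])/2-uv[1])<25:
            print(c,round(d['confidence'],2),e,d['pixels'].sum());m=d['pixels'];rng=range(-10,11,2)
            for a in best(im,c,p[:2],[yaw],lambda y:[(H(.04,y),zr,zr+.048)],m,(x0,y0,60,60),rng):print(a)
            np.save(f'pics/m_{c}.npy',m);break
cv2.imwrite('pics/%s.png'%sys.argv[3],np.hstack([cv2.imread('pics/h_side.png'),cv2.imread('pics/h_top.png')]))
E
python3 f2.py 129 .059 held1
```

```text
tcp [0.5255 0.2049 0.1427] rim 0.08374268751065872
side origin px 259 258
side 0.89 [279.0, 274.2, 303.8, 306.4] 608
(0.885, 129.0, -6, 2)
top origin px 198 234
top 0.75 [220.2, 255.8, 244.5, 279.9] 357
(0.619, 129.0, -6, -8)
```

View pics/held1.png

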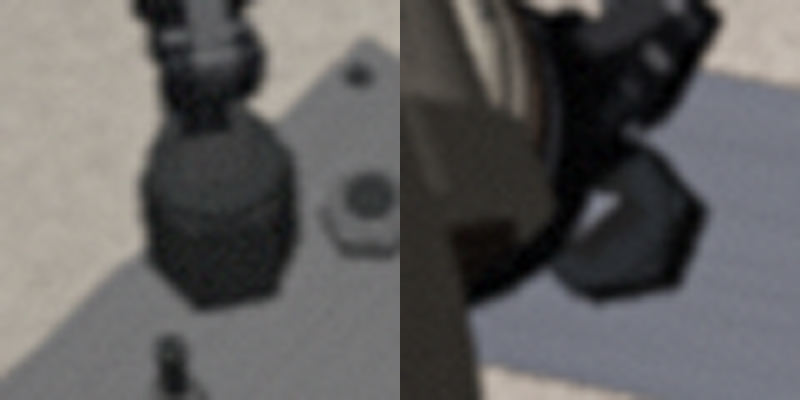

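```bash
cat > f3.py <<'E'
from fit import *
from scipy.optimize import least_squares
def hexfit(c,P,z,af,org,yaw0):  # P: vertex pixels in the 400/60 crop, consecutive or not
    Q=np.array([ray(c,(org[0]+(u+.5)*.15-.5,org[1]+(v+.5)*.15-.5),z)[:2] for u,v in P])*1e3
    def r(p):
        h=H(af,p[2])*1e3+p[:2];return [d for q in Q for d in (q-h[np.argmin(((h-q)**2).sum(1))])]
    b=min((least_squares(r,[*(Q.mean(0)+[dx,dy]),yaw0]) for dx in(-15,0,15) for dy in(-15,0,15)),key=lambda s:s.cost)
    print(c,z,'centre',b.x,'rms',np.sqrt(2*b.cost/len(P)))
E
python3 - <<'E'
from f3 import *
for z in(.080,.084):
    hexfit('side',[(152,262),(203,308),(277,292)],z,40,(259,258),9)
    hexfit('top',[(308,210),(286,288),(200,302)],z,40,(198,234),9)
E
```

```text
side 0.08 centre [-4974.0892 22647.1616    13.7596] rms 16.509272052244114
top 0.08 centre [20382.9814 11958.4022     0.6279] rms 17.17836397314759
side 0.084 centre [-21049.6341   8476.1194      9.0479] rms 16.43793461159913
top 0.084 centre [-21050.3334   8466.4275      9.005 ] rms 17.106583590034997
```

```bash
python3 - <<'E'
from f3 import *
for z in(.080,.084):
    hexfit('side',[(152,262),(203,308),(277,292)],z,.04,(259,258),9)
    hexfit('top',[(308,210),(286,288),(200,302)],z,.04,(198,234),9)
uv=proj('side',[.527,.228,.03]);o=(uv-12).astype(int)-3
f=lambda V:[(u/2,v/2) for u,v in V]
hexfit('side',f([(155,258),(203,302),(266,290),(290,235)]),.022,.018,o,9)
uv=proj('top',[.527,.228,.03]);o=(uv-12).astype(int)-3
hexfit('top',f([(265,140),(305,195),(283,250),(232,272)]),.022,.018,o,9)
print(bot.get_obs()['ee_pos'])
E
```

```text
side 0.08 centre [522.0634 200.8536  72.2497] rms 0.7053357986920917
top 0.08 centre [522.4523 202.8896  10.3606] rms 0.7979103385602412
side 0.084 centre [520.6532 202.9293  12.2497] rms 0.7765440788886016
top 0.084 centre [522.2307 202.1107  10.3606] rms 0.8026005935091991
side 0.022 centre [526.25   228.0236   9.8103] rms 0.3452460232427055
top 0.022 centre [529.2123 225.2584  13.6794] rms 1.1930599389553893
[0.5253 0.2013 0.144 ]
```

```bash
python3 go.py .5315 .2265 .135 39.5|head -2; python3 -m pendant '[[[1,-1,0,0,0,0,0],[1,-0.8,0,0,0,0,0],[0,0,0,0,0,0,0],[0,0,0,0,0,0,0]]]'; python3 go.py .5315 .2265 .135 39.5|head -2
```

```text
t 13.02 pos [0.5253 0.2013 0.144 ] rpy [-179.8   -0.2   39. ] q [ 21.   6.   4.  88.   0. 162.] F [ 0.5  0.5 -4. ] open 0.0177
total cm [ 2.07 -1.56  0.91] rot [-0.004 -0.003 -0.008] rows 1
time: 13.35
ee_pos: [0.5302, 0.2263, 0.1449]
tcp_rot: [-179.8, -0.2, 38.8]
wrist_force: [0.2, -0.7, -3.1]
opening: 0.0178
t 13.35 pos [0.5302 0.2263 0.1449] rpy [-179.8   -0.2   38.8] q [ 23.   8.   6.  88.   0. 164.] F [ 0.2 -0.7 -3.1] open 0.0178
total cm [0.1  0.07 0.99] rot [-0.003 -0.004 -0.012] rows 1
```

```bash
python3 -m pendant '[[[0.1,0.1,1.2,0,0,0,0],[0,0,1.2,0,0,0,0],[0,0,0.8,0,0,0,0],[0,0,0,0,0,0,0]]]'; python3 go.py .5315 .2265 .079 39.5|head -2;  python3 -m pendant '[[[0,0,0.5,0,0,0,0],[0,0,0.5,0,0,0,0],[0,0,0,0,0,0,0]]]'; python3 go.py .5315 .2265 .079 39.5|head -2
```

```text
time: 13.68
ee_pos: [0.532, 0.2256, 0.1095]
tcp_rot: [-179.8, -0.3, 38.8]
wrist_force: [0.3, -0.1, -2.9]
opening: 0.0177
t 13.68 pos [0.532  0.2256 0.1095] rpy [-179.8   -0.3   38.8] q [ 23.   8.   2.  84.   0. 164.] F [ 0.3 -0.1 -2.9] open 0.0177
total cm [ 0.   -0.1   3.05] rot [-0.003 -0.005 -0.013] rows 1
time: 13.93
ee_pos: [0.5321, 0.2252, 0.0988]
tcp_rot: [-179.8, -0.3, 38.7]
wrist_force: [-1.2, 0.5, 3.7]
opening: 0.0176
t 13.93 pos [0.5321 0.2252 0.0988] rpy [-179.8   -0.3   38.7] q [ 23.   8.   1.  83.   0. 164.] F [-1.2  0.5  3.7] open 0.0176
total cm [ 0.02 -0.13  1.98] rot [-0.003 -0.005 -0.013] rows 1
```

```bash
python3 -m pendant '[[[0,0,0.3,0,0,0,0],[0,0,0.3,0,0,0,0],[0,0,0,0,0,0,0]]]'; python3 go.py .5315 .2265 .079 39.5|head -2
```

```text
time: 14.18
ee_pos: [0.5348, 0.2267, 0.0997]
tcp_rot: [-180.0, -1.0, 38.7]
wrist_force: [0.5, 0.3, -2.7]
opening: 0.018
t 14.18 pos [0.5348 0.2267 0.0997] rpy [-180.    -1.    38.7] q [ 23.   7.   1.  82.   0. 164.] F [ 0.5  0.3 -2.7] open 0.018
total cm [-0.31 -0.19  2.06] rot [-0.    -0.017 -0.013] rows 1
```

```bash
python3 -m pendant '[[[-0.2,-0.1,0.4,0,0,0,0],[0,0,0.7,0,0,0,0]]]';python3 -m pendant '[[[0,0,0.7,0,0,0,0]]]'; python3 go.py .5315 .2265 .079 39.5|head -2
```

```text
time: 14.35
ee_pos: [0.5381, 0.2283, 0.0978]
tcp_rot: [179.7, -2.0, 38.7]
wrist_force: [-0.2, -4.9, 48.8]
opening: 0.0178
time: 14.43
ee_pos: [0.5417, 0.2296, 0.0972]
tcp_rot: [179.5, -2.6, 38.7]
wrist_force: [-2.1, -2.2, 36.5]
opening: 0.0177
t 14.43 pos [0.5417 0.2296 0.0972] rpy [179.5  -2.6  38.7] q [ 23.   7.  -1.  80.   0. 164.] F [-2.1 -2.2 36.5] open 0.0177
total cm [-1.07 -0.41  1.77] rot [ 0.009 -0.045 -0.014] rows 1
```

```bash
python3 -m pendant '[[[0,0,-2,0,0,0,0],[0,0,-2.5,0.004,-0.02,0,0],[0,0,-2,0.004,-0.02,0,0],[0,0,0,0,0,0,0]]]'; python3 go.py .4545 -.1084 .145 53.6
```

```text
time: 14.77
ee_pos: [0.5392, 0.2279, 0.1655]
tcp_rot: [179.9, -0.5, 38.7]
wrist_force: [0.6, 0.8, -1.3]
opening: 0.0178
t 14.77 pos [0.5392 0.2279 0.1655] rpy [179.9  -0.5  38.7] q [ 23.   9.   9.  90.   0. 164.] F [ 0.6  0.8 -1.3] open 0.0178
total cm [-27.66  20.95   1.86] rot [ 0.003 -0.008 -0.26 ] rows 9
[-3.07  2.33  0.21] [ 0.    -0.001 -0.029]
[-3.14  2.24  0.21] [ 0.    -0.001 -0.029]
[-3.2   2.15  0.21] [ 0.    -0.001 -0.029]
[-3.26  2.05  0.21] [ 0.    -0.001 -0.029]
[-3.32  1.96  0.22] [ 0.    -0.001 -0.029]
[-3.38  1.86  0.22] [ 0.    -0.001 -0.029]
[-3.43  1.76  0.22] [ 0.    -0.001 -0.029]
[-3.48  1.66  0.22] [ 0.    -0.001 -0.029]
[-3.52  1.56  0.23] [ 0.    -0.001 -0.029]
```

```bash
python3 -c "
from h import *
print(bot.get_obs()['wrist_force'])"
```

```text
[ 0.62956943  0.77155196 -1.29547394]
```

```bash
python3 -m pendant '[[[-3.1,2.3,0.1,0,0,-0.029,0],[-3.1,2.2,0.1,0,0,-0.029,0],[-3.2,2.1,0.2,0,0,-0.029,0],[-3.3,2.0,0.2,0,0,-0.029,0],[-3.3,2.0,0.2,0,0,-0.029,0]]]' >/dev/null
python3 -m pendant '[[[-3.4,1.9,0.2,0,0,-0.029,0],[-3.4,1.8,0.2,0,0,-0.029,0],[-3.0,1.5,0.2,0,0,-0.029,0],[-1.0,0.5,0.2,0,0,-0.029,0],[0,0,0,0,0,0,0]]]'
python3 go.py .4545 -.1084 .085 53.6
```

```text
time: 15.6
ee_pos: [0.4584, -0.0874, 0.1283]
tcp_rot: [-179.9, -0.2, 54.7]
wrist_force: [0.6, -0.5, -2.5]
opening: 0.0176
t 15.6 pos [ 0.4584 -0.0874  0.1283] rpy [-179.9   -0.2   54.7] q [-11.  -7. -11.  86.   0. 114.] F [ 0.6 -0.5 -2.5] open 0.0176
total cm [-1.96  0.89  4.32] rot [-0.001 -0.004  0.019] rows 2
[-0.98  0.45  2.16] [-0.    -0.002  0.009]
[-0.97  0.46  2.16] [-0.    -0.002  0.009]
```

```bash
python3 -m pendant '[[[-1,0.45,1.5,0,0,0.01,0],[-0.9,0.4,1.5,0,0,0.01,0],[0,0,0,0,0,0,0],[0,0,0,0,0,0,0]]]' >/dev/null
python3 go.py .4545 -.1084 .0633 53.6|head -2
```

```text
t 15.93 pos [ 0.4529 -0.1076  0.0926] rpy [-179.8   -0.3   53.2] q [-14.  -7. -15.  83.   0. 113.] F [ 0.3  0.6 -2.1] open 0.018
total cm [0.02 0.19 2.93] rot [-0.003 -0.004 -0.007] rows 1
```

```bash
python3 -m pendant '[[[0,0.1,1.3,0,0,0,0],[0,0,0.8,0,0,0,0],[0,0,0.4,0,0,0,0],[0,0,0,0,0,0,0]]]';python3 -m pendant '[[[0,0,0.3,0,0,0,0],[0,0,0.2,0,0,0,0]]]';python3 -m pendant '[[[0,0,0.3,0,0,0,0]]]'
```

```text
time: 16.27
ee_pos: [0.4545, -0.1051, 0.0668]
tcp_rot: [-179.8, -0.3, 53.3]
wrist_force: [-0.4, -0.7, -2.3]
opening: 0.0178
time: 16.43
ee_pos: [0.4551, -0.1043, 0.0625]
tcp_rot: [-179.9, -0.3, 53.4]
wrist_force: [0.2, 0.6, 0.8]
opening: 0.0177
time: 16.52
ee_pos: [0.4562, -0.1043, 0.062]
tcp_rot: [179.9, -0.4, 53.4]
wrist_force: [-9.1, 2.9, 38.6]
opening: 0.018
```

```bash
python3 -m pendant '[[[0,0,-0.2,0,0,0,60],[0,0,0,0,0,0,60],[0,0,0,0,0,0,60],[0,0,0,0,0,0,60]]]' ;python3 -m pendant '[[[0,0,-1.5,0,0,0,60],[0,0,-3,0,0,0,60],[0,0,-3,0,0,0,60],[0,0,-1,0,0,0,60],[0,0,0,0,0,0,60]]]'
python3 go.py .474 -.178 .11 83
```

```text
time: 16.85
ee_pos: [0.4584, -0.1044, 0.0674]
tcp_rot: [179.6, -0.6, 53.5]
wrist_force: [0.3, 0.9, 0.1]
opening: 0.051
time: 17.27
ee_pos: [0.4562, -0.1046, 0.1536]
tcp_rot: [179.8, -0.5, 53.4]
wrist_force: [-0.5, -0.1, 0.5]
opening: 0.0511
t 17.27 pos [ 0.4562 -0.1046  0.1536] rpy [179.8  -0.5  53.4] q [-13.  -7.  -8.  89.   0. 113.] F [-0.5 -0.1  0.5] open 0.0511
total cm [-4.87  5.79  4.34] rot [ 0.006 -0.008 -0.516] rows 5
[-0.97  1.16  0.87] [ 0.001 -0.002 -0.103]
[-1.09  1.05  0.87] [ 0.001 -0.002 -0.103]
[-1.19  0.94  0.87] [ 0.001 -0.002 -0.103]
[-1.28  0.81  0.87] [ 0.001 -0.002 -0.103]
[-1.35  0.67  0.87] [ 0.001 -0.002 -0.103]
```

```bash
python3 -m pendant '[[[-1,1.15,0.5,0,0,-0.104,60],[-1.1,1.05,0.5,0,0,-0.104,60],[-1.2,0.95,0.5,0,0,-0.104,60],[-1.3,0.8,0.5,0,0,-0.104,60],[-1.3,0.6,0.5,0,0,-0.104,60]]]' >/dev/null;python3 -m pendant '[[[0,0,0,0,0,0,60]]]'
python3 - <<'E'
from meas import *
for c in('side','top'):
    im=snap(c).astype(int)
    for s in bot.masks_of(c,'socket_p')[:3]:
        g2=im.min(2)*s['pixels'];print(c,round(s['confidence'],2),s['extent'],rect(c,g2>(g2.max()*.75),.092))
E
python3 go.py .474 -.178 .063 83
```

```text
time: 17.77
ee_pos: [0.4741, -0.18, 0.122]
tcp_rot: [179.7, -0.4, 84.7]
wrist_force: [-0.9, -0.1, -0.4]
opening: 0.0514
side 0.97 [377.0, 197.9, 398.5, 234.3] ('c 447.8 -104.7 size 18.9 18.5 ang 51.2', 'centroid', array([ 0.4477, -0.1044]))
side 0.68 [391.8, 152.6, 405.5, 188.4] ('c 480.5 -234.3 size 16.9 33.2 ang 15.3', 'centroid', array([ 0.4823, -0.2393]))
side 0.66 [383.4, 174.9, 398.0, 204.9] ('c 470.1 -176.2 size 19.0 19.9 ang 81.2', 'centroid', array([ 0.4698, -0.1756]))
top 0.98 [386.3, 293.8, 410.1, 316.0] ('c 449.8 -107.2 size 18.4 18.2 ang 54.5', 'centroid', array([ 0.4498, -0.1073]))
top 0.68 [421.1, 280.2, 442.4, 301.5] ('c 473.0 -174.8 size 9.0 16.3 ang 89.1', 'centroid', array([ 0.4724, -0.174 ]))
t 17.97 pos [ 0.4742 -0.178   0.1243] rpy [179.6  -0.4  84.3] q [-21.  -2.  -7.  85.   0.  75.] F [-0.8 -0.2  0.5] open 0.0517
total cm [-0.04 -0.07  6.13] rot [ 0.008 -0.007  0.023] rows 2
[-0.02 -0.03  3.07] [ 0.004 -0.003  0.012]
[-0.01 -0.02  3.07] [ 0.004 -0.003  0.012]
```

```bash
python3 -m pendant '[[[0,0,3,0,0,0,60],[0,0,2,0,0,0,60],[0,0,1,0,0,0,60],[0,0,0,0,0,0,60]]]'
python3 -m pendant '[[[0,0,0,0,0,0,0],[0,0,0,0,0,0,0],[0,0,0,0,0,0,0],[0,0,0,0,0,0,0],[0,0,0,0,0,0,0]]]' 60
python3 go.py .4745 -.178 .06 85|head -2
```

```text
time: 18.3
ee_pos: [0.4761, -0.1755, 0.0649]
tcp_rot: [179.3, -0.3, 84.0]
wrist_force: [0.1, -0.3, -0.2]
opening: 0.0514
time: 18.72
ee_pos: [0.4772, -0.1747, 0.0685]
tcp_rot: [179.1, -0.3, 84.0]
wrist_force: [-0.6, 0.2, -2.4]
opening: 0.017
t 18.72 pos [ 0.4772 -0.1747  0.0685] rpy [179.1  -0.3  84. ] q [-20.  -2. -13.  79.   1.  76.] F [-0.6  0.2 -2.4] open 0.017
total cm [-0.36 -0.24  0.85] rot [ 0.016 -0.005 -0.018] rows 1
```

```bash
python3 -m pendant '[[[0,0,-1.5,0.005,0,0,0],[0,0,-2.5,0.005,0,0,0],[0,0,-2.5,0,0,0,0],[0,0,-2,0,0,0,0],[0,0,0,0,0,0,0]]]'
python3 go.py .5265 .205 .146 100
```

```text
time: 19.13
ee_pos: [0.4752, -0.1749, 0.1561]
tcp_rot: [179.8, -0.3, 83.9]
wrist_force: [0.1, 0.3, -2.7]
opening: 0.0166
t 19.13 pos [ 0.4752 -0.1749  0.1561] rpy [179.8  -0.3  83.9] q [-20.  -2.  -3.  89.   0.  76.] F [ 0.1  0.3 -2.7] open 0.0166
total cm [38.31  1.09  1.24] rot [ 0.003 -0.006 -0.28 ] rows 10
[3.83 0.11 0.12] [ 0.    -0.001 -0.028]
[3.83 0.22 0.12] [ 0.    -0.001 -0.028]
[3.82 0.32 0.12] [ 0.    -0.001 -0.028]
[3.81 0.43 0.12] [ 0.    -0.001 -0.028]
[3.79 0.54 0.12] [ 0.    -0.001 -0.028]
[3.78 0.64 0.11] [ 0.    -0.001 -0.028]
[3.76 0.75 0.11] [ 0.    -0.001 -0.028]
[3.74 0.85 0.11] [ 0.    -0.001 -0.028]
[3.71 0.96 0.11] [ 0.    -0.001 -0.028]
[3.68 1.06 0.1 ] [ 0.    -0.001 -0.028]
```

```bash
python3 -m pendant '[[[3.8,0.1,0,0,0,-0.028,0],[3.8,0.2,0,0,0,-0.028,0],[3.8,0.3,0,0,0,-0.028,0],[3.8,0.4,0,0,0,-0.028,0],[3.8,0.5,0,0,0,-0.028,0]]]' >/dev/null
python3 -m pendant '[[[3.8,0.6,0,0,0,-0.028,0],[3.7,0.7,0,0,0,-0.028,0],[3.5,0.8,0,0,0,-0.028,0],[2.0,0.6,0,0,0,-0.028,0],[0.5,0.2,0,0,0,-0.028,0]]]' >/dev/null
python3 -m pendant '[[[0,0,0,0,0,0,0],[0,0,0,0,0,0,0]]]'
python3 f2.py 190 .0645 held2
python3 go.py .5265 .205 .146 100|head -2
```

```text
time: 20.13
ee_pos: [0.5191, 0.1637, 0.1477]
tcp_rot: [180.0, -0.2, 100.4]
wrist_force: [0.1, -0.2, -3.4]
opening: 0.0167
tcp [0.5191 0.1637 0.1477] rim 0.08320240935671586
side origin px 272 244
side 0.64 [294.4, 247.5, 313.8, 287.7] 628
(0.823, 190.0, -2, -8)
top origin px 220 238
top 0.86 [249.6, 254.4, 265.6, 281.6] 327
(0.578, 190.0, -2, -10)
t 20.33 pos [0.5194 0.1626 0.1486] rpy [179.9  -0.2 100.2] q [17.  3.  2. 88.  0. 97.] F [ 0.3 -0.6 -3. ] open 0.0166
total cm [4.05 1.45 0.28] rot [ 0.001 -0.003  0.004] rows 2
```

View pics/held2.png

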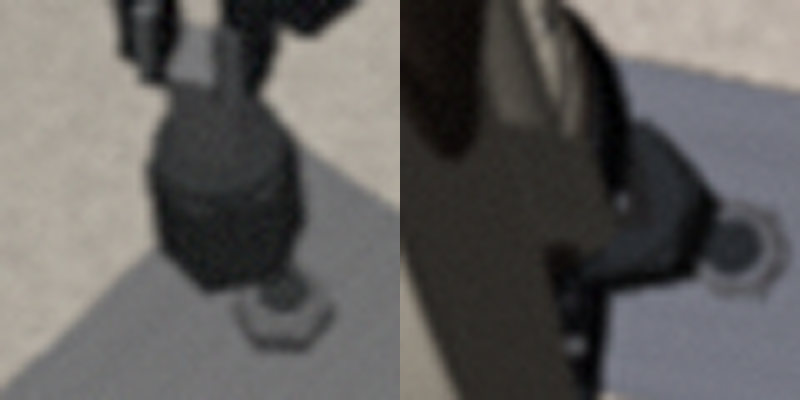

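```bash
python3 - <<'E'
from f3 import *
for z in(.079,.084):
    hexfit('side',[(163,248),(212,291),(283,270),(303,222)],z,.04,(272,244),9)
    hexfit('top',[(320,205),(292,272)],z,.04,(220,238),9)
E
```

```text
side 0.079 centre [516.4577 154.2478  12.1858] rms 2.091939992759157
top 0.079 centre [502.4596 121.863    6.9908] rms 1.4469714833260678
side 0.084 centre [514.7457 157.1323  12.1858] rms 2.173993560896161
top 0.084 centre [502.1853 121.1651   6.9909] rms 1.4996706047047563
```

```bash
python3 - <<'E'
from f3 import *
H6=H
for V in([(320,205),(292,272)],[(320,205),(292,272),(200,288)]):
  Q=np.array([ray('top',(220+(u+.5)*.15-.5,238+(v+.5)*.15-.5),.083)[:2] for u,v in V])*1e3
  def r(p):
    h=H(.04,p[2])*1e3+p[:2];return [d for q in Q for d in (q-h[np.argmin(((h-q)**2).sum(1))])]
  for s in([516,157,9],[514,160,12]): b=least_squares(r,s);print(b.x,b.cost)
print(Q)
E
```

```text
[517.8753 158.1224   6.9909] 2.21751048129068
[517.8753 158.1224   6.9908] 2.2175104811405655
[518.1674 158.5365   5.5218] 3.5438345740963255
[518.1674 158.5365   5.5218] 3.543834574095488
[[519.3154 135.7821]
 [500.8    143.6449]
 [496.7944 169.3468]]
```

```bash
python3 -m pendant '[[[3.3,0.8,0,0,0,0,0],[2.5,0.8,0,0,0,0,0],[0.8,0.2,0,0,0,0,0],[0,0,0,0,0,0,0],[0,0,0,0,0,0,0]]]'
python3 go.py .5306 .2326 .11 100|head -2
```

```text
time: 20.75
ee_pos: [0.5271, 0.227, 0.1502]
tcp_rot: [179.8, -0.1, 99.6]
wrist_force: [0.6, 0.2, -2.2]
opening: 0.0168
t 20.75 pos [0.5271 0.227  0.1502] rpy [ 1.798e+02 -1.000e-01  9.960e+01] q [ 23.   7.   6.  89.   0. 104.] F [ 0.6  0.2 -2.2] open 0.0168
total cm [0.48 0.43 4.02] rot [ 0.004 -0.002 -0.007] rows 2
```

```bash
python3 -m pendant '[[[0.5,0.4,1,0,0,0,0],[0,0,1.3,0,0,0,0],[0,0,1.0,0,0,0,0],[0,0,0,0,0,0,0]]]'
python3 go.py .5306 .2326 .085 100|head -2
python3 f2.py 190 .0645 held2b
```

```text
time: 21.08
ee_pos: [0.5309, 0.2295, 0.1141]
tcp_rot: [179.8, -0.1, 99.4]
wrist_force: [-0.8, 0.1, -2.7]
opening: 0.0164
t 21.08 pos [0.5309 0.2295 0.1141] rpy [ 1.798e+02 -1.000e-01  9.940e+01] q [ 23.   8.   3.  85.   0. 104.] F [-0.8  0.1 -2.7] open 0.0164
total cm [0.3  0.   2.91] rot [ 0.004 -0.002 -0.01 ] rows 1
tcp [0.5309 0.2295 0.1141] rim 0.04963674994319246
side origin px 251 276
side 0.81 [272.9, 282.6, 295.1, 319.0] 615
(0.822, 190.0, -2, -4)
top origin px 189 233
top 0.58 [213.9, 247.5, 234.0, 275.7] 410
(0.743, 190.0, 0, -8)
```

```bash
python3 -m pendant '[[[0.3,-0.05,0.4,0,0,0,0],[0,0,0.6,0,0,0,0],[0,0,0.3,0,0,0,0]]]'
python3 -m pendant '[[[0,0,0.4,0,0,0,0]]]';python3 -m pendant '[[[0,0,0.5,0,0,0,0]]]'
```

```text
time: 21.53
ee_pos: [0.532, 0.2339, 0.1057]
tcp_rot: [179.4, -0.2, 99.4]
wrist_force: [-0.3, -0.2, -2.0]
opening: 0.0167
time: 21.62
ee_pos: [0.5321, 0.2341, 0.1016]
tcp_rot: [179.3, -0.2, 99.4]
wrist_force: [0.1, 0.1, -1.5]
opening: 0.0171
time: 21.7
ee_pos: [0.5322, 0.2343, 0.0963]
tcp_rot: [179.3, -0.2, 99.4]
wrist_force: [-0.1, 0.6, -2.1]
opening: 0.0169
```

```bash
python3 -m pendant '[[[0,0,0.4,0,0,0,0]]]';python3 -m pendant '[[[0,0,0.4,0,0,0,0]]]';python3 -m pendant '[[[0,0,0.4,0,0,0,0]]]'
```

```text
time: 21.78
ee_pos: [0.5322, 0.2343, 0.0917]
tcp_rot: [179.3, -0.2, 99.5]
wrist_force: [-0.6, 0.2, 2.0]
opening: 0.0166
time: 21.87
ee_pos: [0.5323, 0.2343, 0.0872]
tcp_rot: [179.3, -0.2, 99.5]
wrist_force: [-0.9, -1.1, -3.3]
opening: 0.0162
time: 21.95
ee_pos: [0.5321, 0.2343, 0.0827]
tcp_rot: [179.3, -0.2, 99.5]
wrist_force: [-8.6, -3.3, 38.8]
opening: 0.0166
```

```bash
python3 -m pendant '[[[0,0,0,0,0,0,0],[0,0,0.2,0,0,0,0]]]' 
python3 -m pendant '[[[0,0,0.2,0,0,0,0]]]'
python3 f2.py 190 .0635 seat
python3 - <<'E'
from h import *
for c in('side','top'):
    for d in bot.mark_of(c,'socket_p')[:4]:print(c,round(d['confidence'],2),np.round(ray(c,d['uv'],.02)[:2],4))
E
```

```text
time: 22.12
ee_pos: [0.5328, 0.2344, 0.0828]
tcp_rot: [179.2, -0.2, 99.4]
wrist_force: [-6.0, -1.4, 22.4]
opening: 0.0166
time: 22.2
ee_pos: [0.5334, 0.2346, 0.083]
tcp_rot: [179.0, -0.3, 99.4]
wrist_force: [-5.7, -2.4, 15.8]
opening: 0.0171
tcp [0.5334 0.2346 0.083 ] rim 0.019540603991864802
side origin px 250 285
side 0.9 [272.8, 289.1, 292.7, 329.2] 572
(0.777, 190.0, -4, -6)
top origin px 190 233
top 0.8 [214.4, 250.5, 235.1, 276.4] 382
(0.73, 190.0, 0, -8)
side 0.91 [ 0.443  -0.0855]
side 0.63 [0.5287 0.2259]
side 0.6 [ 0.4831 -0.2493]
side 0.46 [0.761  0.2495]
top 0.96 [0.5298 0.2224]
top 0.78 [ 0.4831 -0.2394]
top 0.69 [ 0.4507 -0.104 ]
top 0.62 [0.5261 0.227 ]
```

View pics/seat.png

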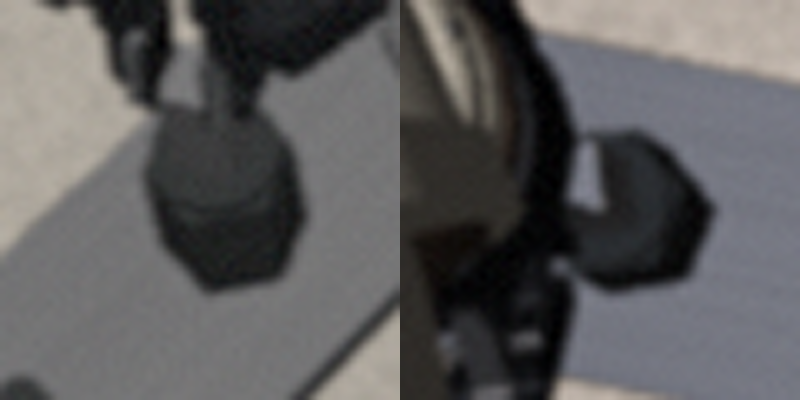

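```bash
python3 - <<'E'
from f3 import *
for c,V,o in(('side',[(165,245),(212,292),(282,278),(305,215)],(250,285)),('top',[(314,208),(292,278),(212,292)],(190,233))):
  for z in(.02,.03):
    Q=np.array([ray(c,(o[0]+(u+.5)*.15-.5,o[1]+(v+.5)*.15-.5),z)[:2] for u,v in V])*1e3
    def r(p):
      h=H(.04,p[2])*1e3+p[:2];return [d for q in Q for d in (q-h[np.argmin(((h-q)**2).sum(1))])]
    b=least_squares(r,[528,227,9]);print(c,z,b.x,b.cost)
E
```

```text
side 0.02 [527.9968 227.5036  11.3417] 2.8557145803403627
side 0.03 [524.6594 232.183   11.3417] 3.8440279995717073
top 0.02 [530.3004 228.0004   9.6133] 0.9716585300988918
top 0.03 [529.7034 225.9195   9.6133] 1.1492161991886451
```

```bash
python3 -m pendant '[[[0,0,0.2,0,0,0,0],[0,0,0.2,0,0,0,0]]]' && python3 - <<'E'
from h import *
print(bot.job_done());o=bot.get_obs();print(o['ee_pos'],o['wrist_force'],o['opening'])
E
```

```text
time: 22.67
ee_pos: [0.5339, 0.2348, 0.0831]
tcp_rot: [178.8, -0.3, 99.4]
wrist_force: [-4.6, -1.6, 13.7]
opening: 0.0167
the job is handed in; nothing more can be done
None
the job is handed in; nothing more can be done
```

I handed the job in at about 23 s with the right socket seated on the middle nut and still held in the gripper. The hand-in gave no verdict, so the result rests on my own checks below.

- **Offcut:** My first grasp closed above it and missed without moving it. The second, lower grasp held, and the side picture shows the offcut lying in the bin.
- **First socket:** It stopped with its rim about 19–20 mm above the plate and would not go further, which matches the 17 mm deep hole. I stood it back in its place in the tray. Both cameras then showed its adapter upright at the right height.
- **Second socket:** It went down over the nut to the plate. The rim height worked out from the tool was 18–20 mm above the table, against a plate top at 20 mm. Pressing down further gave 14–39 N with no more travel. I left it gripped at 60 N, with the tool tilted about 1°.
- **Third socket:** Not moved.

**Position check:** The fitted socket and nut positions differ by about 2 mm in the side camera and about 3 mm in the top camera. That is within the 4 mm limit but close to what these measurements can resolve. The network's mark for the seated socket was also a few millimetres off the fitted position.

I took no final picture of the bottles, caps, beaker and wrench. The tool never came down near them and I felt no unexpected contact.

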